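# Feed a rack of sample cups through a spring gate

## Robot

A 6-joint arm with a two-finger parallel gripper is mounted at the origin on the work surface. World frame = base frame: x ahead of the robot, y to its left, z up, the work surface at z = 0. Lengths are in m, angles in rad, forces in N, time in s.
With the tool pointing down it reaches from about 0.375 to 0.9 m from the base axis. Payload 3.1 kg.
Tool frame: the origin (TCP) lies on the centre line of the jaws, within the pads' length; the fingertips stand 17 mm ahead of it and the grasp point (between the pads) lies 2 mm behind it; z points along the fingers, x is the direction in which the jaws open and shut, and the axes are right-handed (so a half turn about z gives the same grasp; the last joint's range is limited). The gripper opens to 87 mm and grips with 3 to 60 N. Pads are 19 mm wide; open, the fingers measure 117 mm over their backs; the gripper's body (75 mm by 190 mm) begins 51 mm behind the grasp point.
Start: joints at [1.083, 0.527, 1.433, -0, 1.181, -0.178], TCP at [0.191, 0.595, 0.24] pointing down, gripper open.
Joint ranges: [-3.08, 3.08], [-0.75, 2.2], [0.22, 2.44], [-1.43, 4.57], [0, 2.65], [-2.85, 2.85]. Speed limits (rad/s): [2.79, 2.79, 3.14, 3.14, 3.14, 3.14].

## Interface

Orientations are given as a rotation vector (axis times angle).
In Python, from rig import manip gives the robot as it stands.
- The arm moves only by the tool move_arm, never from a script. Its argument "plan" is a list of rows, each an object with "grip": the finger opening in cm, from 0 to 8.7; "xyz": the shift along the tool's x, y, z in cm, a list of three; "turn": the turn about the tool's z in degrees. In form: [{"grip": grip, "xyz": [x, y, z], "turn": turn}, ...]. A call has exactly 10 rows; each row shifts and turns the commanded pose from where the row before left it, along the tool's axes as they then stand; what a row does not reach is not made up. A row lasts 1/12 s, in which the tool goes at most 41.7 mm and 7.16 degrees, less where a joint would pass 70% of its speed; a pose out of reach is approached as far as the arm can. A call is refused whole if a number of a shift passes 4.17 or a number of a turn 7.16, either way. A call with a gripper value outside its range is refused whole. The fingers move at their own pace and stop on an object; "force" is the grip in N (left out, the last holds). Time passes only in rows, so rows that do not move let the fingers close, or fill a call up. It gives the time, the measured TCP pose, the force and the opening at its end, in the units of the state.
- manip.observe(): the state, without advancing time (a new reading comes with each control period).
- manip.get_image(name): name is "side" or "top"; returns a dict with "color" (384x512x3 uint8, red, green, blue), "fx", "fy", "cx", "cy" (pixels), "k1" (the pictures are not rectified: a ray, as slopes to the right and down, at radius r is drawn at 1 + k1 r^2 times it, then the intrinsics apply), "view" (4x4, takes a point from world to camera coordinates). Camera axes: x right, y up, looking along -z (the intrinsics and any distortion apply to the point x, -y, -z); pixel columns grow to the right and rows downward; lengths in m; the calibration is good to about 2 mm. A picture is of the moment at which its call begins. There is no depth.
- manip.hand_in(): hands the job in, once; it reports no verdict.
The state is a dict: "t": time; "joint_pos": joint angles; "qd": joint speeds; "effort": joint torques, N m; "tool_pos": TCP position; "tcp_rot": TCP orientation; "force": force on the tool from outside, world axes, zero at the start; "moment": the same for the moment, N m; "finger_gap": finger opening in m.
Only numpy, scipy, OpenCV 4.12 (cv2) and the standard library are available. Lean on these libraries where they do the work, as an engineer would, in place of code of your own. Each camera call takes 0.05 s, during which the arm holds its last target.

## Task

Load the rack of blue-capped cups into the sample reader: with one fingertip press the yellow treadle down and keep it down so that the red gate arm stays up, and meanwhile push the blue plate at the back of the rack with the other finger, sliding the rack along the chute until its nose is up against the black end stop. Then let go so that the gate arm comes down again behind the cups. Only press and push: do not pick up the rack, do not let the gate arm touch it, and leave the jar, lid, bottle and spare cup beside the chute where they are.

Things in the scene. Friction and masses are not known exactly. Their poses are not given: they have to be found in the camera images.
- chute: Fixed aluminium U chute, turned up to 15 degrees. Origin: on the table, on its centre line, at the gate; +y = travel direction, -x = treadle side, z up. Floor 6 mm thick, y = -340 to 138 mm; inside 76 mm wide, walls 5 mm thick, tops at z = 32 mm. Gate hinge tube (radius 5 mm) runs along y at x = -52, z = 48 mm, y = -331 to 5, on brackets 56 mm high at y = -335 and 12.
- end_stop (a point): Centre of the face of the black end stop, on the chute's centre line at chute y = 138, z = 31 mm; the stop's top is at z = 56 mm. Behind it stands the reader's white housing, chute y = 150 to 350, x = -120 to 120, 214 mm high.
- gate (a joint): Gate hinge, rad: 0 = shut (red arm level across the chute), grows as the treadle goes down, stop at 0.95. From 0.6 up the arm clears the cups. Treadle and arm are one rigid piece. A spring shuts it within a second when let go: about 0.15 N m at 0, 0.25 N m at 0.9 (5 N on the treadle 50 mm from the hinge).
- gate_arm: Moving piece on the hinge tube: treadle and red-white arm. Origin: on the hinge line at chute y = 0; axes along the chute's when shut. Arm: upright plate at y = 0, 4 mm thick, 96 long, 36 high; shut, it spans chute x = -50 to 46, z = 48 to 84 mm: the cups cannot pass under, the rack's low tail can. It swings up about the hinge line.
- treadle (a point): Middle of the yellow treadle plate, 46.5 mm from the hinge line, at chute y = -185 mm. Plate 4 mm thick, 290 mm long (chute y = -330 to -40), its mid-plane through the hinge line, reaching 8 to 85 mm out. Gate shut: it slopes up outwards by 0.66 rad (outer edge 100 mm above the table); gate at q: by 0.66 - q. It works pressed anywhere; a finger can slide along it.
- rack: Loose white rack, 0.2 to 0.4 kg, lying in the chute. Origin: underside, below the middle of its three fixed cups; +y = nose, along the chute. Base 71 mm wide, 10 high, y = -62 to 62; cups at y = -40, 0, 40, blue caps 37 mm across, tops 61 mm above the underside. Starts with its nose 23 to 78 mm short of the gate; on the end stop its origin is at chute y = 76 mm.
- push_plate (a point): Centre of the back face of the rack's upright blue push plate, 152 mm behind the rack's origin, 34 mm above its underside. Plate 66 mm wide across the chute, 5 mm thick, from 1 to 67 mm above the underside; a tail 40 mm wide, 9 mm high joins it to the rack's base.
- jar: Bystander: white cream jar, 50 mm across, 44 mm high; origin at the centre of its underside.
- vial: Bystander: amber bottle, 32 mm across, 62 mm high; origin at the centre of its underside.
- spare_cup: Bystander: loose blue-capped cup, 37 mm across, 54 mm high; origin at the centre of its underside.
- jar_lid: Bystander: white round lid lying flat, 52 mm across, 12 mm high; origin at the centre of its underside.
Not all that is in view belongs to the job. Of the things that look like the rack, the middle-sized one is meant.

How it is judged:
On the way, in this order (a step that is already met when the one before it is completed fails the run):
1. a finger presses the treadle and the gate arm is up, with the rack still before the gate (value of joint gate above 0.55 rad and contact force between the fingers and gate_arm above 0.3 N and y of rack in the frame of chute below -0.055 m), for 0.1 s.
2. with the treadle held down, the rack is pushed so that the gate stands over its middle (value of joint gate above 0.5 rad and contact force between the fingers and gate_arm above 0.1 N and y of rack in the frame of chute above 0 m).
3. the rack's nose is at the end stop (y of rack in the frame of chute above 0.069 m), for 0.1 s.
At the end, for the whole second after the job is handed in: The rack lies flat and at rest on the chute floor with its nose within 7 mm of the end stop, and the gate arm is shut (joint below 0.08 rad) behind the cups (y of rack in the frame of chute above 0.069 m and z of rack in the frame of chute below 0.01 m and angle between rack's own z axis and vertical below 0.05 rad and linear speed of rack below 0.01 m/s and value of joint gate below 0.08 rad); the robot touches nothing.
It fails at once if the rack is lifted or tipped (z of rack in the frame of chute above 0.018 m or angle between rack's own z axis and vertical above 0.15 rad).
It fails at once if the gate arm hits or drops on the rack (contact force between gate_arm and rack above 2 N).
It fails at once if a bystander is moved by more than 15 mm (distance of any of jar, vial, spare_cup, jar_lid from where it was at the start of the episode above 0.015 m).
It also fails if it takes over 38 s, if anything falls off the work surface, if the arm or the gripper's body presses on something with over 40 N, if the wrist force passes 120 N, or if a joint passes its speed limit or range.

## Working session

There is one attempt and no reset: what is moved stays moved. The work goes in short steps, Python scripts to look and compute and a tool call to move; the robot and the scene stay as the last step left them, time stands still between calls to the robot, and variables do not carry over. Pictures are saved under pics/ and viewed, and the job is handed in when it is done.

Besides the shell and the picture viewer there is one more tool, called after "Request:" by a JSON object that holds its "method" and its "body", one argument or row to a line. move_arm: Moves the arm, as the interface text tells. Its arguments: {"type":"object","properties":{"plan":{"type":"array"},"force":{"type":"number"}},"required":["plan"]}

```bash
ls; mkdir -p pics; python3 - <<'E'
from rig import manip
import cv2
s=manip.observe()
print({k:(v if not hasattr(v,'tolist') else v) for k,v in s.items()})
for n in("side","top"):
    d=manip.get_image(n)
    cv2.imwrite(f"pics/{n}0.png",d["color"][:,:,::-1])
    import numpy as np
    np.savez(f"{n}0.npz",**d)
    print(n,d["fx"],d["fy"],d["cx"],d["cy"],d["k1"],d["view"])
E
```

```text
pics
{'t': 0.0, 'joint_pos': array([ 1.08251011e+00,  5.28458562e-01,  1.43391336e+00,  2.54709311e-06,
        1.18139268e+00, -1.78523108e-01]), 'qd': array([-0.00055215, -0.00146432,  0.00103587, -0.00052113, -0.00118069,
       -0.00039136]), 'effort': array([-1.17540923e-03, -4.40052545e+01, -1.76586431e+01,  6.31208997e-02,
        5.82629757e-02, -1.56491142e-04]), 'tool_pos': array([0.19017105, 0.59462846, 0.23857275]), 'tcp_rot': array([ 2.53677195,  1.85160387, -0.00306978]), 'force': array([-0.09316754, -0.40788435,  0.73086933]), 'moment': array([-0.00945949,  0.02578497, -0.02817455]), 'finger_gap': 0.08720676599171401}
side 373.37066831613157 373.37066831613157 259.0876018496088 195.12297286762345 -0.0760155551706705 [[-9.99980370e-01  7.77842100e-04  6.21732013e-03  5.13432750e-01]
 [ 4.07664948e-03 -6.72761713e-01  7.39847997e-01 -3.58962347e-02]
 [ 4.75825986e-03  7.39858819e-01  6.72745335e-01 -1.01668487e+00]
 [ 0.00000000e+00  0.00000000e+00  0.00000000e+00  1.00000000e+00]]
top 436.1653268113054 436.1653268113054 247.2140080711185 190.32460012404744 -0.15145966240812542 [[ 1.56898693e-02 -9.99876556e-01 -8.37497084e-04  2.49701115e-02]
 [ 9.74652832e-01  1.51071010e-02  2.23212078e-01 -5.52787637e-01]
 [-2.23171872e-01 -4.31843724e-03  9.74769545e-01 -1.07591223e+00]
 [ 0.00000000e+00  0.00000000e+00  0.00000000e+00  1.00000000e+00]]
```

View pics/side0.png

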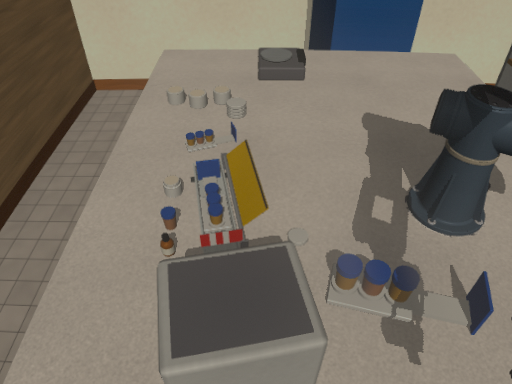

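View pics/top0.png

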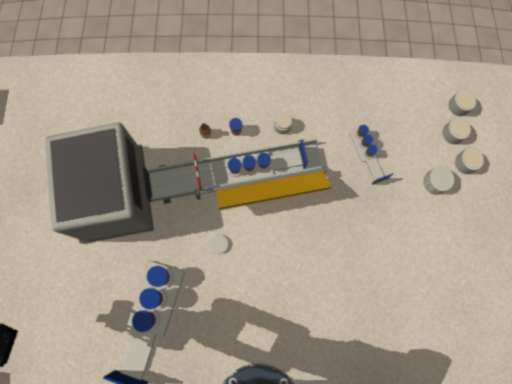

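The things that look like the rack, in the top view, are:
- a large one at (150,300), lying loose near the robot
- a small one at (370,145)
- one in the chute at (250,162)

The one in the chute is middle-sized, so it fits. I'll confirm it in a crop and measure it.

```bash
cat > h.py <<'E'
import numpy as np, cv2
def load(n): 
    z=np.load(n); return {k:z[k] for k in z.files}
def ray(d,p):
    K=np.array([[d["fx"],0,d["cx"]],[0,d["fy"],d["cy"]],[0,0,1]],float)
    u=cv2.undistortPoints(np.array([[p]],float),K,np.array([float(d["k1"]),0,0,0]))[0,0]
    V=d["view"];R=V[:3,:3]
    return -R.T@V[:3,3], R.T@np.array([u[0],-u[1],-1])
def onz(d,p,z):
    c,v=ray(d,p); return c+v*(z-c[2])/v[2]
def proj(d,P):
    c=d["view"][:3,:3]@np.asarray(P)+d["view"][:3,3]
    u=np.array([c[0],-c[1]])/-c[2]; f=1+d["k1"]*(u@u)
    return np.array([d["fx"]*u[0]*f+d["cx"],d["fy"]*u[1]*f+d["cy"]])
def masks(d):
    h=cv2.cvtColor(d["color"],cv2.COLOR_RGB2HSV)
    return cv2.inRange(h,(15,150,90),(35,255,255)),cv2.inRange(h,(105,130,60),(130,255,255))
E
python3 - <<'E'
from h import *
for n,(x0,y0,x1,y1) in (("top",(140,110,400,220)),("side",(150,110,280,260))):
    d=load(n+"0.npz"); s=3 if n=="top" else 4
    c=d["color"][y0:y1,x0:x1,::-1]; cv2.imwrite(f"pics/{n}c.png",cv2.resize(c,None,fx=s,fy=s,interpolation=cv2.INTER_CUBIC))
    Y,B=masks(d)
    cs=cv2.findContours(Y,0,2)[0]; c=max(cs,key=cv2.contourArea)
    q=cv2.approxPolyDP(c,5,True)[:,0]; print(n,"yellow",q.tolist(),cv2.boxPoints(cv2.minAreaRect(c)).round(1).tolist())
    for c in cv2.findContours(B,0,1)[0]:
        if cv2.contourArea(c)>15:
            r=cv2.minAreaRect(c);print(" blue",np.round(r[0],1),np.round(r[1],1),round(r[2]),cv2.contourArea(c))
E
```

```text
top yellow [[329, 184], [320, 171], [218, 190], [223, 208]] [[215.5, 190.3000030517578], [326.3999938964844, 169.8000030517578], [330.0, 189.1999969482422], [219.0, 209.60000610351562]]
 blue [113.9 380.4] [20.8  2.7] 21 31.0
 blue [142.3 320.8] [18.4 19.1] 45 281.5
 blue [149.5 298.5] [19. 19.] 90 287.5
 blue [157.5 276. ] [18. 19.] 90 275.0
 blue [234.5 164. ] [12. 11.] 90 98.5
 blue [249.  161.5] [11. 10.] 90 95.5
 blue [263.5 159. ] [12. 11.] 90 100.5
 blue [372. 149.] [8. 8.] 90 51.0
 blue [303.  152.4] [21.1  3.4] 77 41.0
 blue [367.5 139. ] [8. 7.] 90 49.5
 blue [363.  129.5] [7. 8.] 90 44.0
 blue [235. 124.] [10. 10.] 90 80.5
side yellow [[244, 141], [227, 154], [243, 225], [267, 208]] [[217.0, 150.3000030517578], [244.3000030517578, 140.89999389648438], [270.0, 215.6999969482422], [242.6999969482422, 225.10000610351562]]
 blue [485.4 304.3] [15.1 63.3] 11 58.0
 blue [383.7 271.1] [11.3 19.4] 6 134.0
 blue [168.  212.5] [11. 12.] 90 100.5
 blue [213.3 199. ] [32.2 12.3] 80 295.5
 blue [207.5 168.7] [17.  21.8] 84 298.0
 blue [189. 135.] [5.4 4.5] 27 15.5
 blue [198.3 133.3] [4.9 5.7] 45 19.5
 blue [376.4  24.3] [89.5 51.8] 2 4051.5
```

View pics/topc.png

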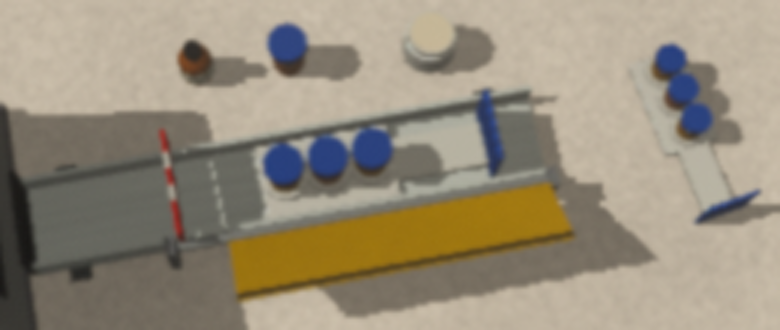

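View pics/sidec.png

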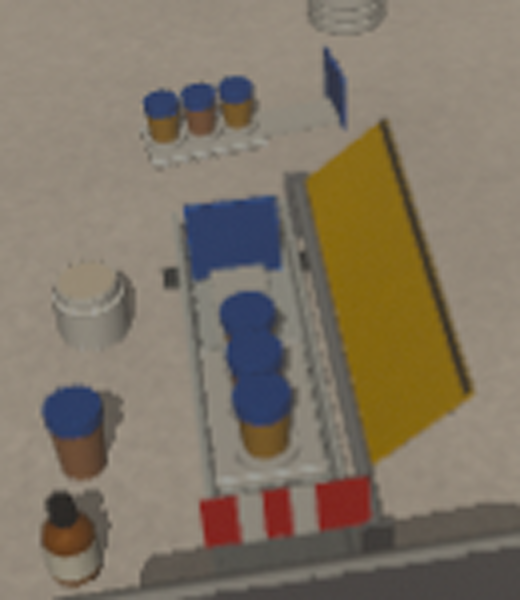

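The crops confirm it. The rack in the chute has three caps at top-view pixels (234,164), (249,161) and (263,159), and its blue plate is at (303,152). The gate's red bar is at (197,172), and the treadle is on the robot's side. Next I'll turn these into positions.

```bash
python3 - <<'E'
from h import *
t=load("top0.npz"); s=load("side0.npz")
caps=[onz(t,p,.0655)[:2] for p in((234.5,164.),(249,161.5),(263.5,159))]
print("caps",np.round(caps,4), np.linalg.norm(np.diff(caps,axis=0),axis=1))
L=np.array([[-58.3+1.2,-40,54.5],[-58.3+1.2,-330,54.5],[-119.1+1.2,-330,101.7],[-119.1+1.2,-40,101.7]])/1e3
W=[];Lc=[]
for d,px in((t,[(140+(x+.5)/3-.5,110+(y+.5)/3-.5) for x,y in((230,240),(549,184),(573,234),(240,294))]),
            (s,[(150+(x+.5)/4-.5,110+(y+.5)/4-.5) for x,y in((372,462),(306,178),(384,122),(468,388))])):
    P=np.array([onz(d,p,l[2])[:2] for p,l in zip(px,L)]); print(np.round(P,4), "edges",np.round([np.linalg.norm(P[i]-P[(i+1)%4]) for i in range(4)],4))
    A=L[:,:2]
    for Q,Z in((P,A),):
        a=Z-Z.mean(0);b=Q-Q.mean(0);th=np.arctan2((a[:,0]*b[:,1]-a[:,1]*b[:,0]).sum(),(a*b).sum())
        R=np.array([[np.cos(th),-np.sin(th)],[np.sin(th),np.cos(th)]]);o=Q.mean(0)-R@Z.mean(0)
        print("theta deg",np.degrees(th),"origin",o.round(4),"res",np.round(Q-Z@R.T-o,4).tolist())
        print("caps chute",np.round((np.array(caps)-o)@R,4).tolist())
# plate top edge (z 73) and bottom in both
for d,nm,pp in((t,"top",[(140+485/3,110+91/3),(140+495/3,110+172/3)]),(s,"side",[(150+184/4,110+206/4),(150+277/4,110+197/4)])):
    P=[onz(d,p,.073)[:2] for p in pp]; print(nm,"plate top",np.round(P,4),np.linalg.norm(P[0]-P[1]), np.round((np.array(P)-o)@R,4).tolist())
# end stop top / gate arm in top view
for p in((162,130),(180,240)): print("gate", np.round((onz(t,(140+p[0]/3,110+p[1]/3),.084)[:2]-o)@R,4))
E
```

```text
caps [[ 0.6224  0.0683]
 [ 0.6299  0.0301]
 [ 0.6374 -0.0082]] [0.03891612 0.03903673]
[[ 0.5547  0.1149]
 [ 0.6102 -0.1669]
 [ 0.5535 -0.178 ]
 [ 0.4979  0.1015]] edges [0.2872 0.0577 0.285  0.0584]
theta deg 11.245173755993953 origin [0.6038 0.1664] res [[-0.0009, -0.0011], [-0.002, 0.0015], [0.001, 0.0022], [0.0019, -0.0027]]
caps chute [[-0.0009, -0.0999], [-0.001, -0.1388], [-0.0011, -0.1778]]
[[ 0.5532  0.1164]
 [ 0.6112 -0.17  ]
 [ 0.5527 -0.1738]
 [ 0.4966  0.1014]] edges [0.2923 0.0585 0.2808 0.0586]
theta deg 11.399265992351344 origin [0.6026 0.1672] res [[-0.0014, -0.0002], [-0.0007, -0.0024], [0.0005, 0.0059], [0.0016, -0.0033]]
caps chute [[-0.0001, -0.1009], [-0.0003, -0.1398], [-0.0005, -0.1788]]
top plate top [[ 0.6889 -0.1095]
 [ 0.6142 -0.1171]] 0.07513350940383746 [[0.0299, -0.2883], [-0.0449, -0.281]]
side plate top [[ 0.6909 -0.1092]
 [ 0.6264 -0.1199]] 0.06541569812366582 [[0.0319, -0.2883], [-0.0335, -0.2861]]
gate [ 0.0426 -0.0012]
gate [-0.0576 -0.0012]
```

The two views agree on:
- Chute heading: about 11.3°
- Chute origin: about (0.603, 0.167)
- Rack origin: about chute y = −0.139. The stated range is −0.085 to −0.140.
- Plate back face: about −0.291

First I'll lift and turn the jaws to lie across the chute.

Request:
{"method": "move_arm", "body": {
  "plan": [
    {"grip": 8.7, "xyz": [0, 0, -0.8], "turn": 6.1},
    {"grip": 8.7, "xyz": [0, 0, -0.8], "turn": 6.1},
    {"grip": 8.7, "xyz": [0, 0, -0.8], "turn": 6.1},
    {"grip": 8.7, "xyz": [0, 0, -0.8], "turn": 6.1},
    {"grip": 8.7, "xyz": [0, 0, -0.8], "turn": 6.1},
    {"grip": 8.7, "xyz": [0, 0, -0.8], "turn": 6.1},
    {"grip": 8.7, "xyz": [0, 0, -0.8], "turn": 6.1},
    {"grip": 8.7, "xyz": [0, 0, -0.8], "turn": 6.1},
    {"grip": 8.7, "xyz": [0, 0, -0.8], "turn": 6.1},
    {"grip": 8.7, "xyz": [0, 0, -0.8], "turn": 6.1}
  ]
}}

```text
t: 0.93
tool_pos: [0.1903, 0.5949, 0.3193]
tcp_rot: [3.126, 0.3, -0.001]
force: [0.1, 0.1, 0.2]
finger_gap: 0.0874
```

```bash
cat > st.py <<'E'
from h import *
from rig import manip
from scipy.spatial.transform import Rotation as Ro
def st():
    s=manip.observe(); R=Ro.from_rotvec(s["tcp_rot"]).as_matrix()
    th=np.radians(11.3); C=np.array([[np.cos(th),-np.sin(th)],[np.sin(th),np.cos(th)]]);o=np.array([.603,.1668])
    p=s["tool_pos"]; c=C.T@(p[:2]-o)
    print("t",round(s["t"],2),"world",p.round(4),"chute",c.round(4),"yaw",np.degrees(np.arctan2(R[1,0],R[0,0])).round(2),"tilt",np.degrees(np.arccos(-R[2,2])).round(2),"F",np.round(s["force"],1),"J",np.round(s["joint_pos"],2),"gap",round(s["finger_gap"],4))
    return s,R,C,o,c
if __name__=="__main__":
    s,R,C,o,c=st()
    g=C@np.array([-.052,-.310])+o-s["tool_pos"][:2]
    print("to target in tool axes cm",(R.T@np.array([*g,0])*100).round(2), "R",R.round(3).tolist())
E
python3 st.py
```

```text
t 0.93 world [0.1903 0.5949 0.3193] chute [-0.3208  0.5007] yaw 10.95 tilt 0.08 F [0.1 0.1 0.2] J [1.08 0.45 1.33 0.   1.36 0.89] gap 0.0874
to target in tool axes cm [2.738e+01 8.090e+01 6.000e-02] R [[0.982, 0.19, -0.001], [0.19, -0.982, -0.001], [-0.001, 0.001, -1.0]]
```

Request:
{"method": "move_arm", "body": {
  "plan": [
    {"grip": 8.7, "xyz": [1.2, 3.6, 0], "turn": 0},
    {"grip": 8.7, "xyz": [1.2, 3.6, 0], "turn": 0},
    {"grip": 8.7, "xyz": [1.2, 3.6, 0], "turn": 0},
    {"grip": 8.7, "xyz": [1.2, 3.6, 0], "turn": 0},
    {"grip": 8.7, "xyz": [1.2, 3.6, 0], "turn": 0},
    {"grip": 8.7, "xyz": [1.2, 3.6, 0], "turn": 0},
    {"grip": 8.7, "xyz": [1.2, 3.6, 0], "turn": 0},
    {"grip": 8.7, "xyz": [1.2, 3.6, 0], "turn": 0},
    {"grip": 8.7, "xyz": [1.2, 3.6, 0], "turn": 0},
    {"grip": 8.7, "xyz": [1.2, 3.6, 0], "turn": 0}
  ]
}}

```text
t: 1.77
tool_pos: [0.3786, 0.2638, 0.3193]
tcp_rot: [3.126, 0.308, -0.001]
force: [0.4, -0.2, 0.1]
finger_gap: 0.0871
```

Request:
{"method": "move_arm", "body": {
  "plan": [
    {"grip": 8.7, "xyz": [1.2, 3.6, 0], "turn": 0},
    {"grip": 8.7, "xyz": [1.2, 3.6, 0], "turn": 0},
    {"grip": 8.7, "xyz": [1.2, 3.6, 0], "turn": 0},
    {"grip": 8.7, "xyz": [1.2, 3.6, 0], "turn": 0},
    {"grip": 8.7, "xyz": [1.2, 3.6, 0], "turn": 0},
    {"grip": 8.7, "xyz": [1.2, 3.6, 0], "turn": 0},
    {"grip": 8.7, "xyz": [1.2, 3.6, 0], "turn": 0},
    {"grip": 8.7, "xyz": [1.2, 3.6, 0], "turn": 0},
    {"grip": 8.7, "xyz": [1.2, 3.6, 0], "turn": 0},
    {"grip": 8.7, "xyz": [1.2, 3.6, 0], "turn": 0}
  ]
}}

```text
t: 2.6
tool_pos: [0.5666, -0.0659, 0.3191]
tcp_rot: [-3.126, -0.307, 0.001]
force: [0.1, 0.7, 0.5]
finger_gap: 0.0869
```

```bash
python3 st.py
```

```text
t 2.6 world [ 0.5666 -0.0659  0.3191] chute [-0.0813 -0.221 ] yaw 11.22 tilt 0.06 F [0.1 0.7 0.5] J [-0.31  0.37  1.47  0.    1.3  -0.51] gap 0.0869
to target in tool axes cm [ 2.94  8.89 -0.01] R [[0.981, 0.195, -0.001], [0.195, -0.981, 0.0], [-0.001, -0.001, -1.0]]
```

Request:
{"method": "move_arm", "body": {
  "plan": [
    {"grip": 8.7, "xyz": [0.6, 1.75, 0], "turn": 0},
    {"grip": 8.7, "xyz": [0.6, 1.75, 0], "turn": 0},
    {"grip": 8.7, "xyz": [0.6, 1.75, 0], "turn": 0},
    {"grip": 8.7, "xyz": [0.5, 1.75, 0], "turn": 0},
    {"grip": 8.7, "xyz": [0.5, 1.75, 0], "turn": 0},
    {"grip": 8.7, "xyz": [0, 0, 4.0], "turn": 0},
    {"grip": 8.7, "xyz": [0, 0, 4.0], "turn": 0},
    {"grip": 8.7, "xyz": [0, 0, 4.0], "turn": 0},
    {"grip": 8.7, "xyz": [0, 0, 4.0], "turn": 0},
    {"grip": 8.7, "xyz": [0, 0, 0], "turn": 0}
  ]
}}

```text
t: 3.43
tool_pos: [0.6048, -0.1421, 0.1505]
tcp_rot: [-3.117, -0.306, 0.026]
force: [-1.3, -1.0, -0.3]
finger_gap: 0.0869
```

```bash
python3 st.py; python3 - <<'E'
from h import *
from rig import manip
for n in("top","side"):
    d=manip.get_image(n); np.savez(n+"1.npz",**d)
t=load("top1.npz")["color"][100:240,180:380];s=load("side1.npz")["color"][90:250,150:300]
cv2.imwrite("pics/b1.png",np.hstack([cv2.resize(t,(457,320),interpolation=3),cv2.resize(s,(300,320),interpolation=3)])[:,:,::-1])
E
```

```text
t 3.43 world [ 0.6048 -0.1421  0.1505] chute [-0.0588 -0.3033] yaw 11.23 tilt 1.09 F [-1.3 -1.  -0.3] J [-0.41  0.64  1.51 -0.    1.02 -0.61] gap 0.0869
to target in tool axes cm [ 0.68  0.67 -0.02] R [[0.981, 0.195, -0.018], [0.195, -0.981, 0.007], [-0.016, -0.011, -1.0]]
```

View pics/b1.png

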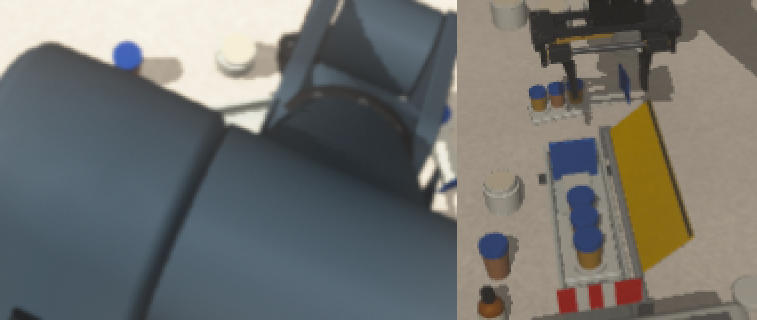

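The picture shows the gripper still at the rear of the treadle. One finger is over the treadle side and the other is behind the blue plate. The top view is blocked by the arm. I'll let it settle.

Request:
{"method": "move_arm", "body": {
  "plan": [
    {"grip": 8.7, "xyz": [0, 0, 0], "turn": 0},
    {"grip": 8.7, "xyz": [0, 0, 0], "turn": 0},
    {"grip": 8.7, "xyz": [0, 0, 0], "turn": 0},
    {"grip": 8.7, "xyz": [0, 0, 0.3], "turn": 0},
    {"grip": 8.7, "xyz": [0, 0, 0.3], "turn": 0},
    {"grip": 8.7, "xyz": [0, 0, 0.3], "turn": 0},
    {"grip": 8.7, "xyz": [0, 0, 0], "turn": 0},
    {"grip": 8.7, "xyz": [0, 0, 0], "turn": 0},
    {"grip": 8.7, "xyz": [0, 0, 0], "turn": 0},
    {"grip": 8.7, "xyz": [0, 0, 0], "turn": 0}
  ]
}}

```text
t: 4.37
tool_pos: [0.6109, -0.1445, 0.1505]
tcp_rot: [-3.126, -0.308, 0.0]
force: [0.5, 0.3, -0.2]
finger_gap: 0.0866
```

```bash
python3 st.py
```

```text
t 4.37 world [ 0.6109 -0.1445  0.1505] chute [-0.0532 -0.3068] yaw 11.25 tilt 0.0 F [ 0.5  0.3 -0.2] J [-0.41  0.64  1.5  -0.    1.   -0.61] gap 0.0866
to target in tool axes cm [ 0.12  0.32 -0.  ] R [[0.981, 0.195, -0.0], [0.195, -0.981, 0.0], [-0.0, -0.0, -1.0]]
```

Request:
{"method": "move_arm", "body": {
  "plan": [
    {"grip": 8.7, "xyz": [0.1, 0.3, 0], "turn": 0},
    {"grip": 8.7, "xyz": [0, 0, 0.7], "turn": 0},
    {"grip": 8.7, "xyz": [0, 0, 0.8], "turn": 0},
    {"grip": 8.7, "xyz": [0, 0, 0.8], "turn": 0},
    {"grip": 8.7, "xyz": [0, 0, 0.8], "turn": 0},
    {"grip": 8.7, "xyz": [0, 0, 0.8], "turn": 0},
    {"grip": 8.7, "xyz": [0, 0, 0.8], "turn": 0},
    {"grip": 8.7, "xyz": [0, 0, 0.6], "turn": 0},
    {"grip": 8.7, "xyz": [0, 0, 0], "turn": 0},
    {"grip": 8.7, "xyz": [0, 0, 0], "turn": 0}
  ]
}}

```text
t: 5.2
tool_pos: [0.6128, -0.1471, 0.0972]
tcp_rot: [-3.126, -0.307, -0.001]
force: [1.1, 1.3, 1.4]
finger_gap: 0.0873
```

```bash
python3 st.py; python3 - <<'E'
from h import *
from rig import manip
d=manip.get_image("side"); np.savez("side2.npz",**d)
cv2.imwrite("pics/b2.png",cv2.resize(d["color"][100:250,150:300],(600,600),interpolation=3)[:,:,::-1])
E
```

```text
t 5.2 world [ 0.6128 -0.1471  0.0972] chute [-0.0519 -0.3097] yaw 11.23 tilt 0.04 F [1.1 1.3 1.4] J [-0.41  0.71  1.53  0.    0.9  -0.61] gap 0.0873
to target in tool axes cm [-0.01  0.03 -0.  ] R [[0.981, 0.195, 0.0], [0.195, -0.981, 0.0], [0.001, -0.0, -1.0]]
```

View pics/b2.png

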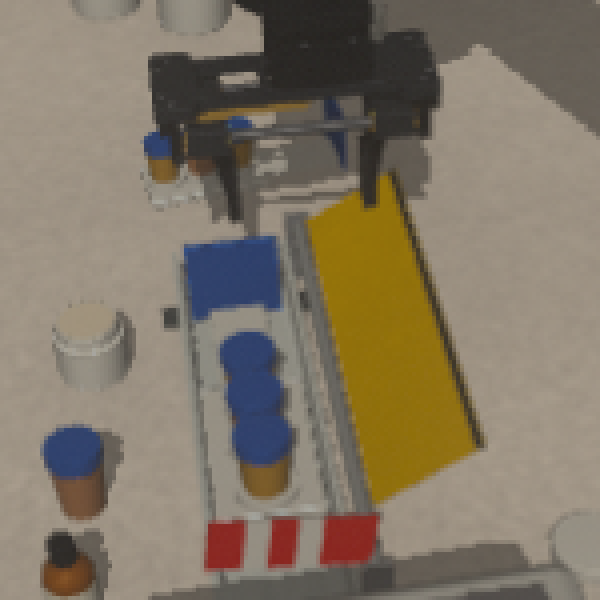

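The picture shows the treadle finger's tip at crop (370,205), over the yellow plate. The push finger's tip is at (235,218), above and behind the blue plate and near the chute centre. I'll keep descending.

Request:
{"method": "move_arm", "body": {
  "plan": [
    {"grip": 8.7, "xyz": [0, 0, 0.4], "turn": 0},
    {"grip": 8.7, "xyz": [0, 0, 0.4], "turn": 0},
    {"grip": 8.7, "xyz": [0, 0, 0.4], "turn": 0},
    {"grip": 8.7, "xyz": [0, 0, 0.4], "turn": 0},
    {"grip": 8.7, "xyz": [0, 0, 0.3], "turn": 0},
    {"grip": 8.7, "xyz": [0, 0, 0.3], "turn": 0},
    {"grip": 8.7, "xyz": [0, 0, 0.3], "turn": 0},
    {"grip": 8.7, "xyz": [0, 0, 0], "turn": 0},
    {"grip": 8.7, "xyz": [0, 0, 0], "turn": 0},
    {"grip": 8.7, "xyz": [0, 0, 0], "turn": 0}
  ]
}}

```text
t: 6.08
tool_pos: [0.6122, -0.1471, 0.0725]
tcp_rot: [-3.126, -0.308, 0.001]
force: [-2.6, -0.4, 3.2]
finger_gap: 0.0869
```

```bash
python3 st.py; python3 - <<'E'
from h import *
from rig import manip
d=manip.get_image("side"); np.savez("side3.npz",**d)
cv2.imwrite("pics/b3.png",cv2.resize(d["color"][100:250,150:300],(600,600),interpolation=3)[:,:,::-1])
E
```

```text
t 6.08 world [ 0.6122 -0.1471  0.0725] chute [-0.0525 -0.3096] yaw 11.24 tilt 0.04 F [-2.6 -0.4  3.2] J [-0.41  0.75  1.54  0.    0.85 -0.61] gap 0.0869
to target in tool axes cm [ 0.05  0.04 -0.  ] R [[0.981, 0.195, -0.001], [0.195, -0.981, 0.0], [-0.0, -0.0, -1.0]]
```

View pics/b3.png

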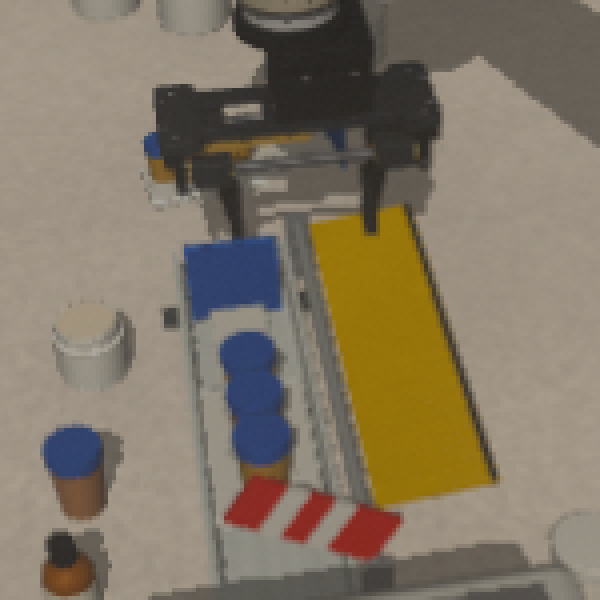

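The gate is lifting, with its red bar tilted at crop (310,515). The push finger is behind the blue plate at (238,235), and the force is about 3–4 N. I'll press 13 mm further.

Request:
{"method": "move_arm", "body": {
  "plan": [
    {"grip": 8.7, "xyz": [0, 0, 0.3], "turn": 0},
    {"grip": 8.7, "xyz": [0, 0, 0.3], "turn": 0},
    {"grip": 8.7, "xyz": [0, 0, 0.3], "turn": 0},
    {"grip": 8.7, "xyz": [0, 0, 0.3], "turn": 0},
    {"grip": 8.7, "xyz": [0, 0, 0.2], "turn": 0},
    {"grip": 8.7, "xyz": [0, 0, 0], "turn": 0},
    {"grip": 8.7, "xyz": [0, 0, 0], "turn": 0},
    {"grip": 8.7, "xyz": [0, 0, 0], "turn": 0},
    {"grip": 8.7, "xyz": [0, 0, 0], "turn": 0},
    {"grip": 8.7, "xyz": [0, 0, 0], "turn": 0}
  ]
}}

```text
t: 6.97
tool_pos: [0.6128, -0.1472, 0.0588]
tcp_rot: [3.126, 0.308, 0.001]
force: [-1.1, 1.0, 4.3]
finger_gap: 0.0873
```

```bash
python3 st.py; python3 - <<'E'
from h import *
from rig import manip
d=manip.get_image("side"); np.savez("side4.npz",**d)
cv2.imwrite("pics/b4.png",cv2.resize(d["color"][100:250,150:300],(600,600),interpolation=3)[:,:,::-1])
E
```

```text
t 6.97 world [ 0.6128 -0.1472  0.0588] chute [-0.052  -0.3098] yaw 11.24 tilt 0.04 F [-1.1  1.   4.3] J [-0.41  0.77  1.55  0.    0.83 -0.61] gap 0.0873
to target in tool axes cm [-0.    0.02 -0.  ] R [[0.981, 0.195, 0.001], [0.195, -0.981, -0.0], [0.001, 0.0, -1.0]]
```

View pics/b4.png

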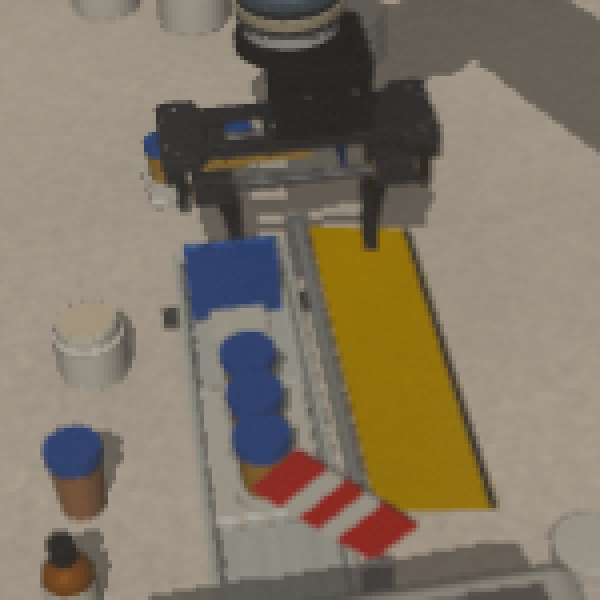

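The gate is now well up, at roughly 0.8 rad, held with about 4 N. I'll push along the chute (tool −y).

Request:
{"method": "move_arm", "body": {
  "plan": [
    {"grip": 8.7, "xyz": [0, -0.4, 0], "turn": 0},
    {"grip": 8.7, "xyz": [0, -0.5, 0], "turn": 0},
    {"grip": 8.7, "xyz": [0, -0.6, 0], "turn": 0},
    {"grip": 8.7, "xyz": [0, -0.7, 0], "turn": 0},
    {"grip": 8.7, "xyz": [0, -0.7, 0], "turn": 0},
    {"grip": 8.7, "xyz": [0, -0.7, 0], "turn": 0},
    {"grip": 8.7, "xyz": [0, -0.7, 0], "turn": 0},
    {"grip": 8.7, "xyz": [0, -0.7, 0], "turn": 0},
    {"grip": 8.7, "xyz": [0, -0.6, 0], "turn": 0},
    {"grip": 8.7, "xyz": [0, -0.4, 0], "turn": 0}
  ]
}}

```text
t: 7.85
tool_pos: [0.6013, -0.0881, 0.0591]
tcp_rot: [3.125, 0.309, 0.003]
force: [0.8, -4.4, 6.0]
finger_gap: 0.0871
```

```bash
python3 st.py; python3 - <<'E'
from h import *
from rig import manip
d=manip.get_image("side"); np.savez("side5.npz",**d)
cv2.imwrite("pics/b5.png",cv2.resize(d["color"][100:250,150:300],(600,600),interpolation=3)[:,:,::-1])
E
```

```text
t 7.85 world [ 0.6013 -0.0881  0.0591] chute [-0.0516 -0.2497] yaw 11.29 tilt 0.13 F [ 0.8 -4.4  6. ] J [-0.33  0.75  1.61 -0.    0.78 -0.53] gap 0.0871
to target in tool axes cm [-0.04  6.03  0.01] R [[0.981, 0.196, 0.002], [0.196, -0.981, -0.001], [0.002, 0.002, -1.0]]
```

View pics/b5.png

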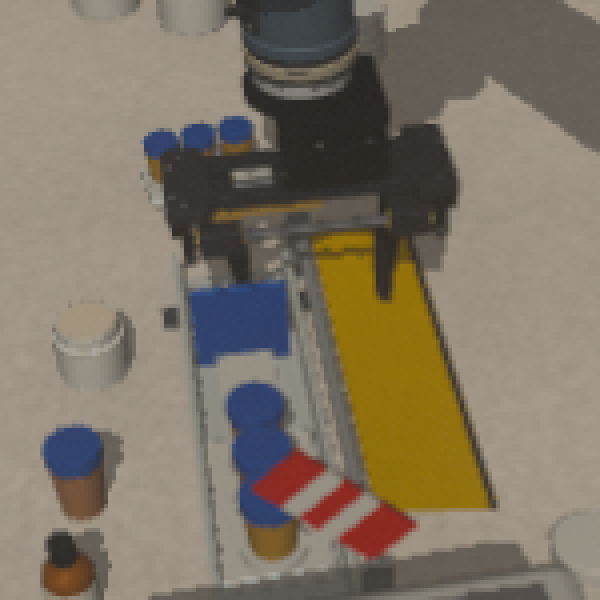

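The rack slides with a push of about 4 N. Its nose is under the raised arm, the first cup at crop (270,520) is clear of it, and the treadle is still down.

Request:
{"method": "move_arm", "body": {
  "plan": [
    {"grip": 8.7, "xyz": [0, -0.6, 0], "turn": 0},
    {"grip": 8.7, "xyz": [0, -0.7, 0], "turn": 0},
    {"grip": 8.7, "xyz": [0, -0.7, 0], "turn": 0},
    {"grip": 8.7, "xyz": [0, -0.7, 0], "turn": 0},
    {"grip": 8.7, "xyz": [0, -0.7, 0], "turn": 0},
    {"grip": 8.7, "xyz": [0, -0.7, 0], "turn": 0},
    {"grip": 8.7, "xyz": [0, -0.7, 0], "turn": 0},
    {"grip": 8.7, "xyz": [0, -0.7, 0], "turn": 0},
    {"grip": 8.7, "xyz": [0, -0.7, 0], "turn": 0},
    {"grip": 8.7, "xyz": [0, -0.7, 0], "turn": 0}
  ]
}}

```text
t: 8.73
tool_pos: [0.5877, -0.0207, 0.059]
tcp_rot: [3.125, 0.309, 0.002]
force: [0.4, -5.9, 5.6]
finger_gap: 0.0872
```

```bash
python3 st.py; python3 - <<'E'
from h import *
from rig import manip
d=manip.get_image("side"); np.savez("side6.npz",**d)
cv2.imwrite("pics/b6.png",cv2.resize(d["color"][100:250,150:300],(600,600),interpolation=3)[:,:,::-1])
E
```

```text
t 8.73 world [ 0.5877 -0.0207  0.059 ] chute [-0.0517 -0.1809] yaw 11.28 tilt 0.12 F [ 0.4 -5.9  5.6] J [-0.22  0.73  1.66 -0.    0.75 -0.42] gap 0.0872
to target in tool axes cm [-0.02 12.91  0.02] R [[0.981, 0.196, 0.002], [0.196, -0.981, -0.001], [0.001, 0.002, -1.0]]
```

View pics/b6.png

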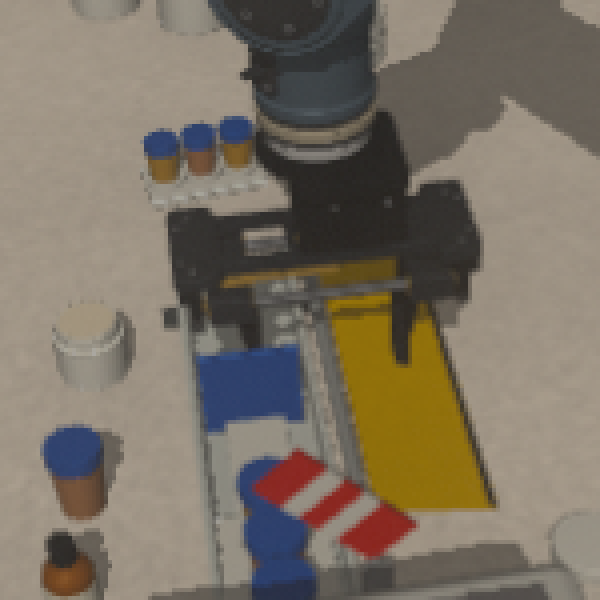

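All is well: the plate and cups are advancing under the raised arm without touching it. I'll push on.

Request:
{"method": "move_arm", "body": {
  "plan": [
    {"grip": 8.7, "xyz": [0, -0.8, 0], "turn": 0},
    {"grip": 8.7, "xyz": [0, -0.8, 0], "turn": 0},
    {"grip": 8.7, "xyz": [0, -0.8, 0], "turn": 0},
    {"grip": 8.7, "xyz": [0, -0.8, 0], "turn": 0},
    {"grip": 8.7, "xyz": [0, -0.8, 0], "turn": 0},
    {"grip": 8.7, "xyz": [0, -0.8, 0], "turn": 0},
    {"grip": 8.7, "xyz": [0, -0.8, 0], "turn": 0},
    {"grip": 8.7, "xyz": [0, -0.8, 0], "turn": 0},
    {"grip": 8.7, "xyz": [0, -0.6, 0], "turn": 0},
    {"grip": 8.7, "xyz": [0, -0.4, 0], "turn": 0}
  ]
}}

```text
t: 9.62
tool_pos: [0.5728, 0.0523, 0.0589]
tcp_rot: [3.125, 0.309, 0.001]
force: [0.2, -5.2, 5.4]
finger_gap: 0.0871
```

```bash
python3 st.py
```

```text
t 9.62 world [0.5728 0.0523 0.0589] chute [-0.052  -0.1063] yaw 11.31 tilt 0.07 F [ 0.2 -5.2  5.4] J [-0.1   0.72  1.69 -0.    0.73 -0.3 ] gap 0.0871
to target in tool axes cm [0.000e+00 2.037e+01 2.000e-02] R [[0.981, 0.196, 0.001], [0.196, -0.981, -0.001], [0.001, 0.001, -1.0]]
```

Next, slow steps to meet the stop, watching for a rise in force.

Request:
{"method": "move_arm", "body": {
  "plan": [
    {"grip": 8.7, "xyz": [0, -0.3, 0], "turn": 0},
    {"grip": 8.7, "xyz": [0, -0.3, 0], "turn": 0},
    {"grip": 8.7, "xyz": [0, -0.3, 0], "turn": 0},
    {"grip": 8.7, "xyz": [0, -0.2, 0], "turn": 0},
    {"grip": 8.7, "xyz": [0, -0.2, 0], "turn": 0},
    {"grip": 8.7, "xyz": [0, -0.2, 0], "turn": 0},
    {"grip": 8.7, "xyz": [0, -0.1, 0], "turn": 0},
    {"grip": 8.7, "xyz": [0, -0.1, 0], "turn": 0},
    {"grip": 8.7, "xyz": [0, 0, 0], "turn": 0},
    {"grip": 8.7, "xyz": [0, 0, 0], "turn": 0}
  ]
}}

```text
t: 10.45
tool_pos: [0.5695, 0.0686, 0.0589]
tcp_rot: [3.126, 0.309, 0.001]
force: [0.6, -3.9, 6.0]
finger_gap: 0.0873
```

```bash
python3 st.py
```

```text
t 10.45 world [0.5695 0.0686 0.0589] chute [-0.0521 -0.0898] yaw 11.28 tilt 0.05 F [ 0.6 -3.9  6. ] J [-0.07  0.72  1.7  -0.    0.73 -0.27] gap 0.0873
to target in tool axes cm [2.000e-02 2.202e+01 2.000e-02] R [[0.981, 0.196, 0.001], [0.196, -0.981, -0.001], [0.0, 0.001, -1.0]]
```

Request:
{"method": "move_arm", "body": {
  "plan": [
    {"grip": 8.7, "xyz": [0, -0.1, 0], "turn": 0},
    {"grip": 8.7, "xyz": [0, -0.1, 0], "turn": 0},
    {"grip": 8.7, "xyz": [0, -0.1, 0], "turn": 0},
    {"grip": 8.7, "xyz": [0, -0.1, 0], "turn": 0},
    {"grip": 8.7, "xyz": [0, -0.1, 0], "turn": 0},
    {"grip": 8.7, "xyz": [0, 0, 0], "turn": 0},
    {"grip": 8.7, "xyz": [0, 0, 0], "turn": 0},
    {"grip": 8.7, "xyz": [0, 0, 0], "turn": 0},
    {"grip": 8.7, "xyz": [0, 0, 0], "turn": 0},
    {"grip": 8.7, "xyz": [0, 0, 0], "turn": 0}
  ]
}}

```text
t: 11.28
tool_pos: [0.5687, 0.0728, 0.0589]
tcp_rot: [3.125, 0.308, 0.001]
force: [1.9, -7.6, 6.1]
finger_gap: 0.0873
```

```bash
python3 st.py; python3 - <<'E'
from h import *
from rig import manip
d=manip.get_image("side"); np.savez("side7.npz",**d)
e=manip.get_image("top"); np.savez("top7.npz",**e)
cv2.imwrite("pics/b7.png",np.hstack([cv2.resize(d["color"][120:270,150:300],(400,400),interpolation=3),cv2.resize(e["color"][110:250,130:270],(400,400),interpolation=3)])[:,:,::-1])
E
```

```text
t 11.28 world [0.5687 0.0728 0.0589] chute [-0.052  -0.0854] yaw 11.26 tilt 0.09 F [ 1.9 -7.6  6.1] J [-0.07  0.72  1.7  -0.    0.72 -0.26] gap 0.0873
to target in tool axes cm [2.000e-02 2.246e+01 3.000e-02] R [[0.981, 0.195, 0.001], [0.195, -0.981, -0.001], [0.001, 0.002, -1.0]]
```

View pics/b7.png

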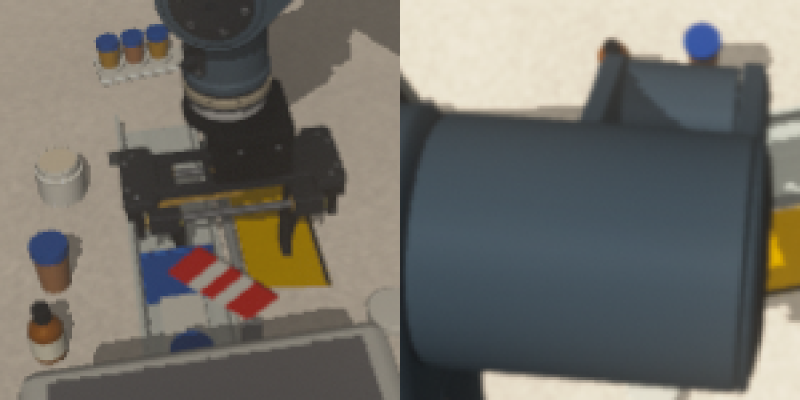

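The force is rising at y = −0.0854, which is where the stop is expected. I'll nudge a few mm more to confirm a hard stop.

Request:
{"method": "move_arm", "body": {
  "plan": [
    {"grip": 8.7, "xyz": [0, -0.1, 0], "turn": 0},
    {"grip": 8.7, "xyz": [0, -0.1, 0], "turn": 0},
    {"grip": 8.7, "xyz": [0, -0.1, 0], "turn": 0},
    {"grip": 8.7, "xyz": [0, 0, 0], "turn": 0},
    {"grip": 8.7, "xyz": [0, 0, 0], "turn": 0},
    {"grip": 8.7, "xyz": [0, 0, 0], "turn": 0},
    {"grip": 8.7, "xyz": [0, 0, 0], "turn": 0},
    {"grip": 8.7, "xyz": [0, 0, 0], "turn": 0},
    {"grip": 8.7, "xyz": [0, 0, 0], "turn": 0},
    {"grip": 8.7, "xyz": [0, 0, 0], "turn": 0}
  ]
}}

```text
t: 12.22
tool_pos: [0.5693, 0.0734, 0.0592]
tcp_rot: [3.122, 0.305, 0.004]
force: [1.3, -15.6, 6.8]
finger_gap: 0.0869
```

```bash
python3 st.py
```

```text
t 12.22 world [0.5693 0.0734 0.0592] chute [-0.0513 -0.085 ] yaw 11.15 tilt 0.28 F [  1.3 -15.6   6.8] J [-0.06  0.72  1.7  -0.01  0.72 -0.25] gap 0.0869
to target in tool axes cm [-1.00e-02  2.25e+01  1.00e-01] R [[0.981, 0.193, 0.003], [0.193, -0.981, -0.004], [0.002, 0.005, -1.0]]
```

That is a hard stop: 3 mm more command gave only 0.4 mm of motion, and the force went to 16 N. I'll back off with the treadle still held, then rise.

Request:
{"method": "move_arm", "body": {
  "plan": [
    {"grip": 8.7, "xyz": [0, 0.3, 0], "turn": 0},
    {"grip": 8.7, "xyz": [0, 0.3, 0], "turn": 0},
    {"grip": 8.7, "xyz": [0, 0.5, 0], "turn": 0},
    {"grip": 8.7, "xyz": [0, 0.5, 0], "turn": 0},
    {"grip": 8.7, "xyz": [0, 0, 0], "turn": 0},
    {"grip": 8.7, "xyz": [0, 0, 0], "turn": 0},
    {"grip": 8.7, "xyz": [0, 0, -0.5], "turn": 0},
    {"grip": 8.7, "xyz": [0, 0, -0.7], "turn": 0},
    {"grip": 8.7, "xyz": [0, 0, -0.8], "turn": 0},
    {"grip": 8.7, "xyz": [0, 0, -0.8], "turn": 0}
  ]
}}

```text
t: 13.05
tool_pos: [0.573, 0.0606, 0.0877]
tcp_rot: [3.126, 0.308, 0.007]
force: [1.4, 0.6, 1.5]
finger_gap: 0.0868
```

Request:
{"method": "move_arm", "body": {
  "plan": [
    {"grip": 8.7, "xyz": [0, 0, -1], "turn": 0},
    {"grip": 8.7, "xyz": [0, 0, -1], "turn": 0},
    {"grip": 8.7, "xyz": [0, 0, -2], "turn": 0},
    {"grip": 8.7, "xyz": [0, 0, -3], "turn": 0},
    {"grip": 8.7, "xyz": [0, 0, -3], "turn": 0},
    {"grip": 8.7, "xyz": [0, 0, -3], "turn": 0},
    {"grip": 8.7, "xyz": [0, 0, -3], "turn": 0},
    {"grip": 8.7, "xyz": [0, 0, -2], "turn": 0},
    {"grip": 8.7, "xyz": [0, 0, 0], "turn": 0},
    {"grip": 8.7, "xyz": [0, 0, 0], "turn": 0}
  ]
}}

```text
t: 13.88
tool_pos: [0.5715, 0.0605, 0.2685]
tcp_rot: [3.125, 0.308, 0.005]
force: [-0.1, 0.3, -1.0]
finger_gap: 0.087
```

Request:
{"method": "move_arm", "body": {
  "plan": [
    {"grip": 8.7, "xyz": [-2, 2, 0], "turn": 0},
    {"grip": 8.7, "xyz": [-2, 2, 0], "turn": 0},
    {"grip": 8.7, "xyz": [-2, 2, 0], "turn": 0},
    {"grip": 8.7, "xyz": [-2, 2, 0], "turn": 0},
    {"grip": 8.7, "xyz": [-2, 2, 0], "turn": 0},
    {"grip": 8.7, "xyz": [0, 2, 0], "turn": 0},
    {"grip": 8.7, "xyz": [0, 2, 0], "turn": 0},
    {"grip": 8.7, "xyz": [0, 2, 0], "turn": 0},
    {"grip": 8.7, "xyz": [0, 0, 0], "turn": 0},
    {"grip": 8.7, "xyz": [0, 0, 0], "turn": 0}
  ]
}}

```text
t: 14.72
tool_pos: [0.5032, -0.116, 0.2651]
tcp_rot: [-3.125, -0.304, 0.005]
force: [0.0, 1.4, 0.1]
finger_gap: 0.0868
```

```bash
python3 st.py; python3 - <<'E'
from h import *
from rig import manip
d=manip.get_image("side"); np.savez("side8.npz",**d)
e=manip.get_image("top"); np.savez("top8.npz",**e)
cv2.imwrite("pics/b8.png",np.hstack([cv2.resize(d["color"][120:270,150:300],(400,400),interpolation=3),cv2.resize(e["color"][110:250,130:270],(400,400),interpolation=3)])[:,:,::-1])
E
```

```text
t 14.72 world [ 0.5032 -0.116   0.2651] chute [-0.1533 -0.2578] yaw 11.13 tilt 0.21 F [0.  1.4 0.1] J [-0.44  0.35  1.67  0.    1.13 -0.64] gap 0.0868
to target in tool axes cm [10.14  5.19 -0.04] R [[0.981, 0.193, -0.003], [0.193, -0.981, 0.002], [-0.003, -0.002, -1.0]]
```

View pics/b8.png

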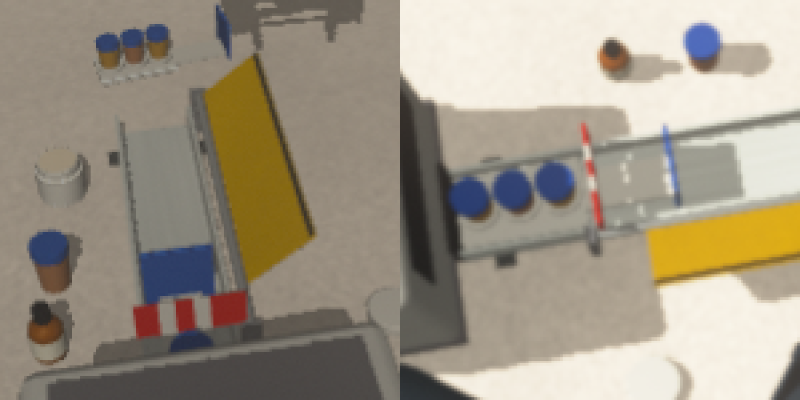

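The gate is level and shut at top crop (592,175), and the three caps at (470–555, 190) lie beyond it. The blue plate at (671,165) is behind the gate. Before handing in I'll check the rack's y and whether the bystanders moved.

```bash
python3 - <<'E'
from h import *
t=load("top8.npz"); th=np.radians(11.3); C=np.array([[np.cos(th),-np.sin(th)],[np.sin(th),np.cos(th)]]);o=np.array([.603,.1668])
for c in cv2.findContours(masks(t)[1],0,1)[0]:
    if cv2.contourArea(c)>60:
        p=cv2.minAreaRect(c)[0]; w=onz(t,p,.0655)[:2]; print(np.round(p,1),np.round(C.T@(w-o),4))
a=load("top0.npz")["color"].astype(int);b=t["color"].astype(int)
for n,(x,y) in dict(vial=(205,130),cup=(236,125),jar=(284,123),lid=(219,244)).items():
    g=lambda d:cv2.cvtColor(d["color"],cv2.COLOR_RGB2GRAY)[y-12:y+13,x-12:x+13].astype(np.float32)
    print(n,"shift px",np.round(cv2.phaseCorrelate(g(load("top0.npz")),g(t))[0],2))
E
```

```text
[153.5 178.5] [-0.0003  0.1169]
[169. 176.] [-0.0011  0.0752]
[183.8 173.2] [-0.0008  0.0356]
[235.5 124. ] [ 0.1104 -0.1226]
vial shift px [0.61 0.6 ]
cup shift px [0.55 0.6 ]
jar shift px [0.71 0.27]
lid shift px [0.49 0.6 ]
```

```bash
python3 -c "
from rig import manip
print(manip.hand_in())"
```

```text
the job is handed in; nothing more can be done
None
```

The rack is loaded against the end stop, the gate arm is shut behind the cups, and I handed the job in at about 15 s. Hand-in reported no verdict.

**What I did:** I chose the middle-sized rack, the one in the chute. One finger held the treadle down, putting the gate at roughly 0.8 rad by eye from the side view. The other finger pushed the blue plate until it met a hard stop, where the force rose to about 16 N. I then backed off with the treadle still held, lifted clear so the gate swung shut, and moved the arm away.

**Last checks:**
- **Rack position:** the cap positions in the top view put the rack's origin at chute y ≈ 0.0755 m. The nominal value on the stop is 0.076 m.
- **Gate:** in both views the arm looks level and shut, between the cups and the blue plate.
- **Bystanders:** the jar, bottle, spare cup and lid all show about the same 0.6–0.85 px shift (roughly 2 mm). That is probably a small shift of the whole image rather than real movement.
- **Robot:** it touches nothing, and the measured force was about 1 N, which is within the sensor's noise.

Nothing failed or disagreed. I did not measure the contact force between the gate arm and the rack, but every picture showed the cups clear of it.

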